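# Cap the frosting-spray tank with its cam-arm coupler

## Robot

A 7-joint arm with a two-finger parallel gripper is mounted at the origin on the work surface. World frame = base frame: x ahead of the robot, y to its left, z up, the work surface at z = 0. Lengths are in m, angles in rad, forces in N, time in s.
With the tool pointing down it reaches from about 0.4 to 0.85 m from the base axis. Payload 4.4 kg.
Tool frame: the origin (TCP) lies midway between the tips of the shut fingers; the grasp point (between the pads) lies 19 mm behind it; z points along the fingers, y is the line along which they close (so a half turn about z gives the same grasp; the last joint's range is limited). The gripper opens to 94 mm and grips with 3 to 60 N. Pads are 16 mm wide; open, the fingers measure 119 mm over their backs; the gripper's body (75 mm by 177 mm) begins 78 mm behind the grasp point.
Start: joints at [1.097, 0.628, 0.038, 1.517, -0.027, 0.996, -0.02], TCP at [0.258, -0.597, 0.205] pointing down, gripper open.
Joint ranges: [-3.06, 3.06], [-0.37, 2.12], [-1.25, 1.32], [0.18, 2.47], [-1.1, 4.24], [0.23, 1.98], [-2.94, 2.94]. Speed limits (rad/s): [2.57, 2.57, 3.14, 3.14, 3.14, 3.14, 3.14].

## Interface

Orientations are given as a rotation vector (axis times angle).
In Python, from cell import r gives the robot as it stands.
- The arm moves only by the tool servo_tool, never from a script. Its argument "motion" is a list of rows, each a list of 6 numbers: the shift along the tool's x, y, z in m, then the turn, a rotation vector about the tool's x, y, z in degrees. A call has 1 to 10 rows; each row shifts and turns the commanded pose from where the row before left it, along the tool's axes as they then stand; what a row does not reach is not made up. A row lasts 1/10 s, in which the tool goes at most 50 mm and 8.59 degrees, less where a joint would pass 70% of its speed; a pose out of reach is approached as far as the arm can. A call is refused whole if a number of a shift passes 0.05 or a number of a turn 8.59, either way. A call with a gripper value outside its range is refused whole. "grip" is the opening, from 0 (shut) to 1 (fully open), set as the call begins (left out, the last holds). The fingers move at their own pace and stop on an object; the grip force is fixed at half the most. Time passes only in rows, so rows that do not move let the fingers close. It gives the time, the measured TCP pose, the force, the opening and the grip force at its end, in the units of the state.
- r.get_obs(): the state, without advancing time (a new reading comes with each control period).
- r.read_camera(name): name is "scene" or "top" or "wrist"; returns the picture (400x640x3 uint8, red, green, blue); there is no depth.
- r.camera_params(name): a dict with "fx", "fy", "cx", "cy" (pixels), "dist_coeffs" ([k1, k2, p1, p2, k3] as OpenCV has them; the pictures are not rectified), "cam_to_world" (4x4, takes a point from camera to world coordinates); the wrist camera has in their place "hand_eye" (4x4, takes a point from camera to tool coordinates, whose origin is the TCP and whose axes are the flange's). Camera axes: x right, y up, looking along -z (the intrinsics and any distortion apply to the point x, -y, -z); pixel columns grow to the right and rows downward; lengths in m; the calibration is good to about 2 mm. A picture is of the moment at which its call begins: read the wrist's pose just before it. camera_params takes no time and is no camera call.
- r.finish_job(): hands the job in; it is judged then, once.
Trained networks look in the newest picture that a camera, given by its name, has taken for a name from the list of things; names that differ only in an ending like _2 or _b are one class to them, and where a whole thing is asked for, a point or a joint stands for the part that bears it (a point fixed in the world has none). Each returns a list of dicts, best first, with "score" (0 to 1); they miss things now and then, are a little off and sometimes report something else, mostly with a low value. They report only what shows in the picture. A call takes as long as a camera call. They do not tell look-alikes from the thing itself.
- r.masks_of(thing, camera): "pixels" (400x640 bool, what is visible of it) and "uv" ([column, row] in pixels, amid what is visible of it).
- r.spot_point(thing, camera): "uv" ([column, row] in pixels: a listed point, or the origin of a listed thing).
The state is a dict: "t": time; "joint_pos": joint angles; "joint_vel": joint speeds; "joint_efforts": joint torques, N m; "tcp_pos": TCP position; "ee_rot": TCP orientation; "contact_force": force on the tool from outside, world axes, zero at the start; "wrist_torque": the same for the moment, N m; "width": opening from 0.0 (shut) to 1.0 (fully open); "grip_force": force on a finger pad.
Only numpy, scipy, OpenCV 4.12 (cv2) and the standard library are available. Lean on these libraries where they do the work, as an engineer would, in place of code of your own. Each camera call takes 0.05 s, during which the arm holds its last target. There are 200 camera calls.

## Task

The spray tank for frosting the wreaths is full: pick up its cam-arm coupler cap and, feeling for the grooved neck on the tank, fit it gently down over the neck, never letting it cock (tip) on the neck and without pushing on its arms, which stay up. Then swing the two cam arms down together, neither far ahead of the other, until both are fully home, and let go, leaving the cap locked, level and pulled down on its seal. Do not force it (bear down on the cap or the neck with less than 20 N, squeeze the arms with less than 25 N), and leave the things lying around where they are.

Things in the scene. Friction and masses are not known exactly. Their poses are not given: they have to be found in the camera images.
- tank: Fixed squat steel spray tank, a drum 140 mm across, 85 mm high, small brass tap low on one side. Origin: centre of its underside, z up. An upright fixed aluminium adapter neck stands on it in an oversize hole: the neck's axis stands 4 to 8 mm beside the tank's axis, in a direction that is not measured: find it by feel or eye. Resting over the neck, arms up, cap_center is 155 to 156 mm above this origin.
- tank_top (a point): Point on the tank's (not the neck's) axis, 169 mm above the underside: height of the neck's top. Neck, heights over the underside: flange 54 mm across up to 90 mm, stem 32 mm across to 134, groove 21 mm across to 156, lip 32 mm across to 162, chamfer to 27.6 mm across at 165, then a black sprung seal disc 25 mm across to 169, giving 4 N per mm, 7 mm at most.
- cap_center (a point): Centre (on the axis, half-way up) of the loose aluminium coupler cap, a cup 38 mm high, 44 mm across, mouth down on the table, z up. Bore 34.4 mm across, 32 mm deep. Grip it by two flats 16 mm wide, 46 mm apart across its own x axis. Arm pins: parallel to its x, 26 mm out at its own +y and -y sides, 1 mm above this point.
- cap: The same cap at the centre of its rim (underside), 19 mm below cap_center, same axes; 0.2 to 0.4 kg with its arms. It fits the neck at any yaw, with 1.2 mm clearance all round. While its rim is still stuck on the neck's top, cap_center is more than 175 mm above the tank's underside. Locked, it is 151 to 154 mm above it.
- cam_left (a joint): Angle (rad) of the dark steel cam arm at the cap's own +y side. 0: sticking out, raised 20 degrees above level; 0.35: level; 1.92: straight down; 1.95: the stop. Grows downwards, 0 to 0.25 at the start, stays where left (pivot friction 0.1 N m). From about 1.5 its cam catches under the neck's lip and pulls the cap 3 to 4 mm down on the seal, taking up to 0.2 N m.
- cam_right (a joint): The same for the dark steel cam arm at the cap's own -y side. Keep the two arms within 0.6 rad of each other all the way. Two open fingers coming straight down 40 to 50 mm either side of the cap's axis swing both arms at once to about 1.3; a squeeze of 8 to 25 N per finger, 25 to 45 mm below the pins, brings them home.
- cam_left_tip (a point): Centre of the round eye (19 mm across) at the end of the left arm, 50 mm from its pin. Each arm is a flat bar 12 mm wide, 5 mm thick, 59 mm long from its pin. Raised, the arms reach 81 mm out from the cap's axis and 42 mm above its rim; shut, they measure 57 mm over their outer faces.
- cam_right_tip (a point): The same point on the right arm.
- pliers: Loose pliers with black and yellow handles, 175 mm long and 75 mm wide, 15 mm high, lying on the table; leave alone. Origin near the middle of their underside.
- hoop: Loose bare wooden wreath hoop, 150 mm across, 14 mm high, lying flat; leave alone. Origin: centre of its underside.
- jar: Loose green glass jar with steel cap, 64 mm across, 85 mm high; leave alone. Origin: centre of its underside.
Not all that is in view belongs to the job. Of the things that look like the tank, the larger one is meant.

How it is judged:
By the outcome, as a careful person would: the job done as asked, in the order asked, and still so for the second after the job is handed in, with the robot touching nothing.
It also fails if it takes over 72 s, if anything falls off the work surface, if the arm or the gripper's body presses on something with over 40 N, if the wrist force passes 120 N, or if a joint passes its speed limit or range.

## Working session

There is one attempt and no reset: what is moved stays moved. The work goes in short steps, Python scripts to look and compute and a tool call to move; the robot and the scene stay as the last step left them, time stands still between calls to the robot, and variables do not carry over. Pictures are saved under pics/ and viewed, at most 10 in all, crops included, and the job is handed in when it is done.

Besides the shell and the picture viewer there is one more tool, called after "Emit:" in YAML: its name, and indented under it one key for each argument. servo_tool: Moves the arm, as the interface text tells. Its arguments: {"type":"object","properties":{"motion":{"type":"array","items":{"type":"array","items":{"type":"number"}}},"grip":{"type":"number"}},"required":["motion"]}

```bash
mkdir -p pics; ls; cat > h.py <<'E'
import numpy as np, cv2, sys
from cell import r
from scipy.spatial.transform import Rotation as R
def cam(n):
    p=r.camera_params(n); K=np.array([[p['fx'],0,p['cx']],[0,p['fy'],p['cy']],[0,0,1.]])
    if 'cam_to_world' in p: T=np.array(p['cam_to_world'])
    else:
        o=r.get_obs(); W=np.eye(4); W[:3,:3]=R.from_rotvec(o['ee_rot']).as_matrix(); W[:3,3]=o['tcp_pos']; T=W@np.array(p['hand_eye'])
    return K,np.array(p['dist_coeffs'],float),T
def ray(n,uv,C=None):
    K,d,T=C or cam(n); q=cv2.undistortPoints(np.array([[uv]],float),K,d)[0,0]
    return T[:3,3],T[:3,:3]@np.array([q[0],-q[1],-1.])
def at(n,uv,z,C=None):
    o,v=ray(n,uv,C); return o+v*(z-o[2])/v[2]
def tri(obs):
    A=np.zeros((3,3));b=np.zeros(3)
    for n,uv in obs:
        o,v=ray(n,uv); v=v/np.linalg.norm(v); P=np.eye(3)-np.outer(v,v);A+=P;b+=P@o
    return np.linalg.solve(A,b)
def save(n,f,crop=None,s=1):
    im=r.read_camera(n)
    if crop: im=im[crop[1]:crop[3],crop[0]:crop[2]]
    if s!=1: im=cv2.resize(im,None,fx=s,fy=s,interpolation=cv2.INTER_CUBIC)
    cv2.imwrite('pics/'+f,im[:,:,::-1])
E
cat > a.py <<'E'
from h import *
a=r.read_camera('scene');b=r.read_camera('top')
cv2.imwrite('pics/a.png',cv2.resize(np.vstack([a,b]),(480,600),interpolation=cv2.INTER_AREA)[:,:,::-1]) if 0 else None
cv2.imwrite('pics/s.png',a[:,:,::-1]);cv2.imwrite('pics/t.png',b[:,:,::-1])
for n in ['scene','top']:
    print(n,'cam',np.round(cam(n)[2][:3,3],3))
    for th,z in [('tank',0),('tank_top',.169),('cap_center',.019),('cap',0),('cam_left_tip',.04),('cam_right_tip',.04)]:
        for d in r.spot_point(th,n)[:3]: print(th,round(d['score'],2),np.round(d['uv']),np.round(at(n,d['uv'],z),3))
print(r.get_obs())
E
python3 a.py
```

```text
pics
scene cam [0.816 0.357 0.858]
tank 0.69 [312. 132.] [ 0.354 -0.219  0.   ]
tank 0.67 [257. 191.] [ 0.583 -0.16   0.   ]
tank_top 0.7 [325. 270.] [0.633 0.158 0.169]
tank_top 0.67 [315. 105.] [ 0.389 -0.163  0.169]
cap_center 0.78 [354. 285.] [0.568 0.18  0.019]
cap_center 0.17 [328. 268.] [0.584 0.116 0.019]
cap 0.63 [358. 287.] [0.559 0.185 0.   ]
cam_left_tip 0.44 [392. 296.] [0.531 0.252 0.04 ]
cam_right_tip 0.58 [324. 272.] [0.602 0.122 0.04 ]
top cam [0.401 0.007 1.147]
tank 0.95 [387. 192.] [ 0.582 -0.171  0.   ]
tank 0.69 [405. 279.] [ 0.359 -0.205  0.   ]
tank 0.4 [274. 188.] [0.599 0.12  0.   ]
tank_top 0.94 [414. 278.] [ 0.366 -0.193  0.169]
tank_top 0.73 [397. 186.] [ 0.568 -0.167  0.169]
cap_center 0.97 [250. 202.] [0.563 0.178 0.019]
cap 0.91 [251. 204.] [0.561 0.181 0.   ]
cam_left_tip 0.54 [222. 218.] [0.523 0.247 0.04 ]
cam_right_tip 0.64 [274. 184.] [0.603 0.116 0.04 ]
{'t': 0.7, 'joint_pos': array([ 1.09720944,  0.6283688 ,  0.03849438,  1.51742212, -0.02699161,
        0.9963162 , -0.02001406]), 'joint_vel': array([ 0.00158357,  0.00043935, -0.00093826, -0.00033921,  0.00023885,
       -0.00201709,  0.00074476]), 'joint_efforts': array([-1.10516878e-03, -5.49445295e+01,  1.14269257e+00, -1.86912256e+01,
       -5.23665198e-02,  1.56181678e-02,  2.61705810e-05]), 'tcp_pos': array([ 0.25780177, -0.59668832,  0.20549146]), 'ee_rot': array([-3.07652240e+00, -6.36073486e-01, -5.28567419e-05]), 'contact_force': array([ 0.02629392,  0.16318842, -0.11353825]), 'wrist_torque': array([-0.01291461,  0.01670281, -0.0249169 ]), 'grip_force': 0.0, 'width': 0.9982354419733768}
```

View pics/s.png

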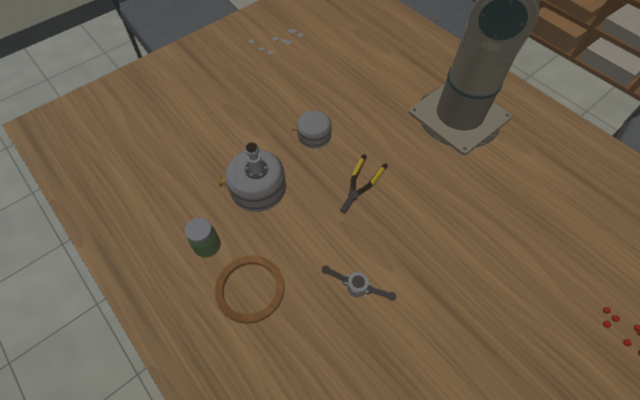

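View pics/t.png

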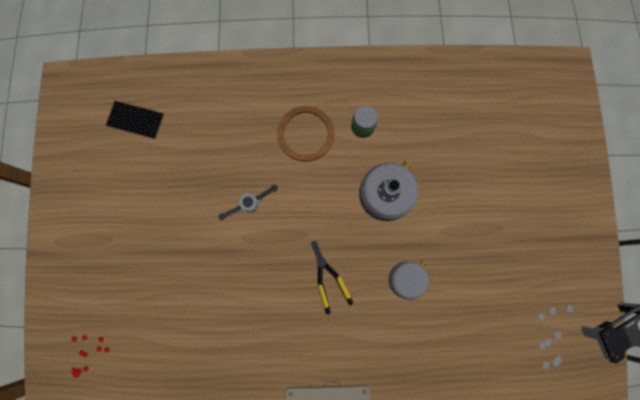

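The scene view shows the tank at (257,180) with its neck top at (252,148). The cap is at (357,284) with its arms spread. The smaller look-alike is at (314,128). The top view agrees: tank (389,191), neck (394,185), cap (249,202).

```bash
cat >> h.py <<'E'
def plan(p,yaw,step=.05,n=None):
    "rows taking tool (down) to TCP p with tool y at world yaw (deg)"
    o=r.get_obs(); M=R.from_rotvec(o['ee_rot']).as_matrix(); q=np.array(o['tcp_pos']); y=np.degrees(np.arctan2(M[1,1],M[0,1]))
    d=np.array(p)-q; dy=(yaw-y+90)%180-90
    print('pos',q.round(4),'yaw',y.round(2),'z',M[:,2].round(4),'d',d.round(4),'dyaw',round(dy,2))
    n=n or max(1,int(np.ceil(max(np.linalg.norm(d)/step,abs(dy)/8.5))))
    for i in range(n):
        Rz=R.from_euler('z',dy*i/n,degrees=True).as_matrix()@M
        print(i,np.append((Rz.T@(d/n)).round(4),[0,0,round(-dy/n,2)]).tolist())
E
python3 - <<'E'
from h import *
print(np.round(r.camera_params('wrist')['hand_eye'],3), r.camera_params('wrist')['fx'])
plan([.56,.18,.22],31.4)
E
```

```text
[[ 0.001  0.957  0.289  0.085]
 [ 1.    -0.    -0.001 -0.001]
 [-0.001  0.289 -0.957 -0.179]
 [ 0.     0.     0.     1.   ]] 328.43249106909116
pos [ 0.2578 -0.5967  0.2055] yaw -66.64 z [ 0.  0. -1.] d [0.3022 0.7767 0.0145] dyaw -81.96
0 [0.0344, -0.0349, -0.0009, 0.0, 0.0, 4.82]
1 [0.0314, -0.0377, -0.0009, 0.0, 0.0, 4.82]
2 [0.0281, -0.0402, -0.0009, 0.0, 0.0, 4.82]
3 [0.0246, -0.0424, -0.0009, 0.0, 0.0, 4.82]
4 [0.021, -0.0443, -0.0009, 0.0, 0.0, 4.82]
5 [0.0172, -0.0459, -0.0009, 0.0, 0.0, 4.82]
6 [0.0133, -0.0472, -0.0009, 0.0, 0.0, 4.82]
7 [0.0092, -0.0481, -0.0009, 0.0, 0.0, 4.82]
8 [0.0052, -0.0488, -0.0009, 0.0, 0.0, 4.82]
9 [0.0011, -0.049, -0.0009, 0.0, 0.0, 4.82]
10 [-0.0031, -0.0489, -0.0009, 0.0, 0.0, 4.82]
11 [-0.0072, -0.0485, -0.0009, 0.0, 0.0, 4.82]
12 [-0.0112, -0.0477, -0.0009, 0.0, 0.0, 4.82]
13 [-0.0152, -0.0466, -0.0009, 0.0, 0.0, 4.82]
14 [-0.0191, -0.0452, -0.0009, 0.0, 0.0, 4.82]
15 [-0.0228, -0.0434, -0.0009, 0.0, 0.0, 4.82]
16 [-0.0264, -0.0413, -0.0009, 0.0, 0.0, 4.82]
```

```bash
sed -i 's/(yaw-y+90)%180-90/(yaw-y+180)%360-180/' h.py; python3 - <<'E'
from h import *
print(tri([('scene',[252,147]),('top',[394,185])]))
plan([.575,-.165,.29],-16)
E
```

```text
[ 0.56957951 -0.16086692  0.16471465]
pos [ 0.2578 -0.5967  0.2055] yaw -66.64 z [ 0.  0. -1.] d [0.3172 0.4317 0.0845] dyaw 50.64
0 [0.042, -0.0246, -0.0077, 0.0, 0.0, -4.6]
1 [0.0439, -0.0211, -0.0077, 0.0, 0.0, -4.6]
2 [0.0454, -0.0175, -0.0077, 0.0, 0.0, -4.6]
3 [0.0467, -0.0138, -0.0077, 0.0, 0.0, -4.6]
4 [0.0477, -0.0101, -0.0077, 0.0, 0.0, -4.6]
5 [0.0483, -0.0062, -0.0077, 0.0, 0.0, -4.6]
6 [0.0486, -0.0023, -0.0077, 0.0, 0.0, -4.6]
7 [0.0487, 0.0016, -0.0077, 0.0, 0.0, -4.6]
8 [0.0484, 0.0055, -0.0077, 0.0, 0.0, -4.6]
9 [0.0478, 0.0094, -0.0077, 0.0, 0.0, -4.6]
10 [0.0469, 0.0132, -0.0077, 0.0, 0.0, -4.6]
```

Emit:
servo_tool:
  motion:
    - [0.042,-0.025,-0.01,0,0,-4.6]
    - [0.044,-0.021,-0.01,0,0,-4.6]
    - [0.045,-0.018,-0.01,0,0,-4.6]
    - [0.047,-0.014,-0.01,0,0,-4.6]
    - [0.048,-0.01,-0.01,0,0,-4.6]
    - [0.048,-0.006,-0.01,0,0,-4.6]
    - [0.048,-0.002,-0.01,0,0,-4.6]
    - [0.048,0.002,-0.008,0,0,-4.6]
    - [0.048,0.006,-0.008,0,0,-4.6]
    - [0.048,0.009,0,0,0,-4.6]

```text
t: 1.7
tcp_pos: [0.5474, -0.2042, 0.293]
ee_rot: [2.579, 1.79, 0.002]
contact_force: [-0.1, -0.6, -0.1]
width: 1.001
grip_force: 0.0
```

Emit:
servo_tool:
  motion:
    - [0.038,0.013,0,0,0,-4.6]
    - [0,0,0,0,0,0]
    - [0,0,0,0,0,0]

```text
t: 2.0
tcp_pos: [0.5715, -0.1738, 0.2913]
ee_rot: [-2.508, -1.892, 0.001]
contact_force: [0.2, -0.5, -0.3]
width: 0.999
grip_force: 0.0
```

```bash
python3 - <<'E'
from h import *
o=r.get_obs();print(o['t'],o['tcp_pos'],o['joint_vel'].round(3))
im=r.read_camera('wrist'); C=cam('wrist'); cv2.imwrite('pics/w1.png',im[:,:,::-1])
for th,z in [('tank_top',.169),('tank',.0)]:
    for d in r.spot_point(th,'wrist')[:2]: print(th,d,at('wrist',d['uv'],z,C))
plan([.56,.18,.168],31.4)
E
```

```text
2.0 [ 0.57148416 -0.17383002  0.29125373] [ 0.037 -0.009  0.038  0.015  0.005  0.003 -0.002]
tank_top {'uv': [155.3, 247.9], 'score': 0.97} [ 0.39458656 -0.18802559  0.169     ]
tank_top {'uv': [321.7, 177.0], 'score': 0.93} [ 0.57559728 -0.16381942  0.169     ]
tank {'uv': [191.6, 214.8], 'score': 0.78} [ 0.35875634 -0.20593507  0.        ]
tank {'uv': [315.8, 149.4], 'score': 0.71} [ 0.56841313 -0.16234435  0.        ]
pos [ 0.5703 -0.1764  0.2914] yaw -16.22 z [-7.0e-04 -1.1e-03 -1.0e+00] d [-0.0103  0.3564 -0.1234] dyaw 47.62
0 [0.0424, -0.0137, 0.0154, 0.0, 0.0, -5.95]
1 [0.0436, -0.0092, 0.0154, 0.0, 0.0, -5.95]
2 [0.0444, -0.0046, 0.0154, 0.0, 0.0, -5.95]
3 [0.0446, -0.0, 0.0154, 0.0, 0.0, -5.95]
4 [0.0444, 0.0046, 0.0154, 0.0, 0.0, -5.95]
5 [0.0436, 0.0092, 0.0154, 0.0, 0.0, -5.95]
6 [0.0425, 0.0137, 0.0154, 0.0, 0.0, -5.95]
7 [0.0408, 0.018, 0.0154, 0.0, 0.0, -5.95]
```

View pics/w1.png

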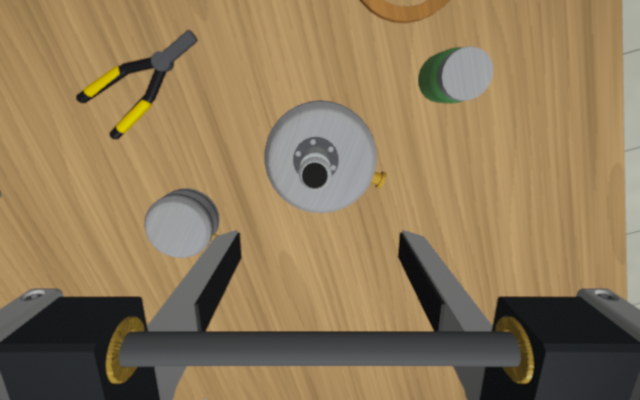

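The wrist view shows the tank drum at (321,157) and the black seal disc on the neck at (315,175).

```bash
cat >> h.py <<'E'
def disc(im,c,w=22,thr=60):
    g=im[...,:3].max(2); x0,y0=int(c[0]-w),int(c[1]-w); m=(g[y0:y0+2*w,x0:x0+2*w]<thr).astype(np.uint8)
    n,l,s,ce=cv2.connectedComponentsWithStats(m); k=1+np.argmax(s[1:,4]); return ce[k]+[x0,y0],s[k]
E
python3 - <<'E'
from h import *
im=cv2.imread('pics/w1.png'); c,s=disc(im,(315,175)); print(c,s)
K,d,T=cam('wrist'); o=r.get_obs(); T[:3,3]+=np.array([.57148416,-.17383002,.29125373])-o['tcp_pos']
print(at('wrist',c,.169,(K,d,T)), o['tcp_pos'])
E
```

```text
[314.33982684 175.04978355] [ 10  10  24  25 462]
[ 0.57024744 -0.15848708  0.169     ] [ 0.57034305 -0.17643608  0.29142799]
```

Emit:
servo_tool:
  motion:
    - [0.042,-0.014,0.013,0,0,-6]
    - [0.044,-0.009,0.013,0,0,-6]
    - [0.044,-0.005,0.013,0,0,-6]
    - [0.045,0,0.013,0,0,-6]
    - [0.044,0.005,0.013,0,0,-6]
    - [0.044,0.009,0.013,0,0,-6]
    - [0.042,0.014,0.013,0,0,-6]
    - [0.035,0.015,0.013,0,0,-5.6]
    - [0,0,0.005,0,0,0]
    - [0,0,0,0,0,0]

```text
t: 3.15
tcp_pos: [0.5583, 0.174, 0.1816]
ee_rot: [-1.535, -2.74, 0.003]
contact_force: [0.5, -1.1, -0.3]
width: 0.999
grip_force: 0.0
```

Emit:
servo_tool:
  motion:
    - [0,0,0,0,0,0]
    - [0,0,0,0,0,0]

```text
t: 3.35
tcp_pos: [0.5597, 0.1728, 0.183]
ee_rot: [1.538, 2.737, -0.001]
contact_force: [-0.1, 0.2, -0.5]
width: 0.998
grip_force: 0.0
```

```bash
python3 - <<'E'
from h import *
o=r.get_obs();print(o['t'],o['tcp_pos'],o['joint_vel'].round(3),o['joint_pos'].round(2)); C=cam('wrist')
im=r.read_camera('wrist');  cv2.imwrite('pics/w2.png',im[100:,100:540,::-1])
P={}
for th,z in [('cap_center',.019),('cap',0),('cam_left_tip',.03),('cam_right_tip',.03)]:
    for d in r.spot_point(th,'wrist')[:2]: P.setdefault(th,at('wrist',d['uv'],z,C)); print(th,d,at('wrist',d['uv'],z,C).round(4))
v=P['cam_left_tip']-P['cam_right_tip'];print(np.degrees(np.arctan2(v[1],v[0])))
E
```

```text
3.35 [0.55967533 0.17281908 0.1830191 ] [-0.003 -0.002 -0.009 -0.001 -0.002 -0.003  0.001] [-0.05  0.59 -0.46  1.72  0.33  0.9  -0.11]
cap_center {'uv': [328.2, 168.9], 'score': 0.97} [0.562  0.1876 0.019 ]
cap_center {'uv': [333.3, 96.8], 'score': 0.51} [0.5276 0.2527 0.019 ]
cap {'uv': [328.9, 165.0], 'score': 0.56} [0.563  0.1885 0.    ]
cam_left_tip {'uv': [335.4, 97.5], 'score': 0.96} [0.5293 0.253  0.03  ]
cam_left_tip {'uv': [107.0, 221.2], 'score': 0.55} [0.387  0.0162 0.03  ]
cam_right_tip {'uv': [320.1, 238.2], 'score': 0.94} [0.5939 0.1187 0.03  ]
115.70286442638455
```

View pics/w2.png

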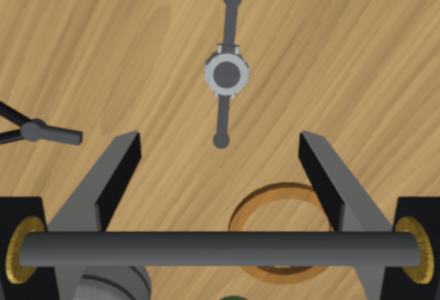

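The wrist view shows the cap with its dark top disc at (327,173) in full-picture pixels. The arms run nearly vertically from (335,97) to (320,238).

```bash
python3 - <<'E'
from h import *
im=cv2.imread('pics/w2.png'); C=cam('wrist')
c,s=disc(im,(227,74),16,95); print(c+100,s); print(at('wrist',c+100,.038,C))
L=im.max(2)
print(L[60:90:3,200:256:4])
# tips: fit arm dark line
ys,xs=np.nonzero(L<85)
for (x0,x1,y0,y1) in [(225,245,0,36),(210,232,100,150)]:
    m=(xs>x0)&(xs<x1)&(ys>y0)&(ys<y1); print(m.sum(),xs[m].mean()+100,ys[m].mean()+100)
    print(at('wrist',(xs[m].mean()+100,ys[m].mean()+100),.03,C))
o=r.get_obs(); print(o['tcp_pos'])
E
```

```text
[326.25052632 174.42947368] [  3   5  25  24 475]
[0.55999855 0.18695948 0.038     ]
[[181 166  83 167 173 174 164 162 172 171 170 154 180 183]
 [175 152 122 175 172 110  89  89 109 168 172 147 175 181]
 [169 153 168 175 124  88  88  88  88 109 172 169 136 177]
 [166 167 170 172  90  90  90  89  89  89 167 170 163 173]
 [170 160 169 163  87  87  86  87  86  86 143 170 160 170]
 [179 167 169 160  89  89  89  88  87  88 134 170 158 171]
 [185 170 169 166  91  91  91  89  89  88 153 171 157 174]
 [185 180 168 175  95  90  90  90  91  92 170 170 160 176]
 [184 179 164 177 147  89  89  89  89 140 172 169 174 179]
 [181 178 186 176 172 152 108 106 147 171 172 168 176 180]]
0 nan nan
[nan nan nan]
359 321.7576601671309 226.1476323119777
[0.58740679 0.13395368 0.03      ]
[0.55908069 0.17459825 0.18280811]<stdin>:9: RuntimeWarning: Mean of empty slice.
  ret = ret.dtype.type(ret / rcount)
<stdin>:10: RuntimeWarning: Mean of empty slice.
```

```bash
python3 - <<'E'
from h import *
plan([.561,.183,.085],26.5)
E
```

```text
pos [0.5591 0.1746 0.1828] yaw 31.49 z [ 6.e-04 -1.e-04 -1.e+00] d [ 0.0019  0.0084 -0.0978] dyaw -4.99
0 [0.0031, 0.003, 0.0489, 0.0, 0.0, 2.5]
1 [0.0032, 0.0029, 0.0489, 0.0, 0.0, 2.5]
```

Emit:
servo_tool:
  motion:
    - [0.003,0.003,0.045,0,0,2.5]
    - [0.003,0.003,0.045,0,0,2.5]
    - [0,0,0.005,0,0,0]
    - [0,0,0,0,0,0]
    - [0,0,0,0,0,0]
    - [0,0,0,0,0,0]

```text
t: 4.2
tcp_pos: [0.5625, 0.1839, 0.0897]
ee_rot: [1.65, 2.67, 0.005]
contact_force: [0.0, -0.2, -0.0]
width: 0.996
grip_force: 0.0
```

```bash
python3 - <<'E'
from h import *
o=r.get_obs();print(o['t'],o['tcp_pos']); C=cam('wrist')
im=r.read_camera('wrist');  cv2.imwrite('pics/w3.png',im[:,:,::-1])
P={}
for th,z in [('cap_center',.019),('cam_left_tip',.03),('cam_right_tip',.03)]:
    for d in r.spot_point(th,'wrist')[:2]: P.setdefault(th,at('wrist',d['uv'],z,C)); print(th,d,at('wrist',d['uv'],z,C).round(4))
v=P['cam_left_tip']-P['cam_right_tip'];print(np.degrees(np.arctan2(v[1],v[0])), r.get_obs()['tcp_pos'])
E
```

```text
4.2 [0.56245806 0.18391666 0.08967895]
cap_center {'uv': [321.2, 205.3], 'score': 0.85} [0.5632 0.1866 0.019 ]
cam_left_tip {'uv': [317.0, 112.6], 'score': 0.86} [0.5278 0.2502 0.03  ]
cam_right_tip {'uv': [316.7, 294.7], 'score': 0.63} [0.5935 0.1178 0.03  ]
116.38443754896501 [0.56161254 0.18351226 0.08862539]
```

View pics/w3.png

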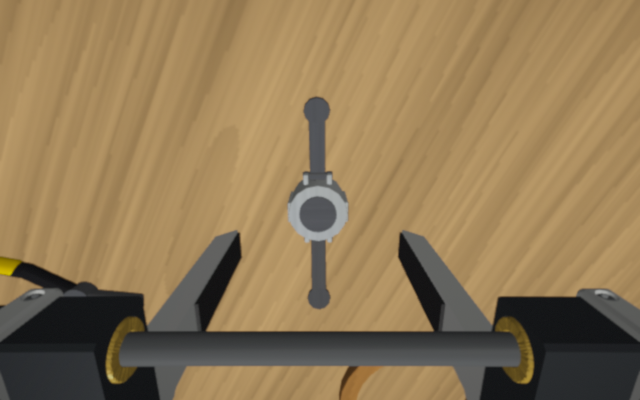

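The wrist view shows the cap between the fingers, dark top disc at (318,213), arms vertical at (316,110) and (319,298).

```bash
python3 - <<'E'
from h import *
im=cv2.imread('pics/w3.png'); K,d,T=cam('wrist'); o=r.get_obs(); T=T.copy(); T[:3,3]+=np.array([.56245806,.18391666,.08967895])-o['tcp_pos']
c,s=disc(im,(318,213),24,105); print(c,s); p=at('wrist',c,.038,(K,d,T)); print(p)
M=R.from_rotvec(o['ee_rot']).as_matrix(); print('tool',M.T@(p-np.array([.56245806,.18391666,.08967895])))
plan([p[0],p[1],.006],26.4)
E
```

```text
[317.52133195 213.68262227] [  6   8  36  34 961]
[0.5605498  0.18512622 0.038     ]
tool [ 0.00195561 -0.00126456  0.05167586]
pos [0.5616 0.1835 0.0886] yaw 26.55 z [ 1.9e-03  5.0e-04 -1.0e+00] d [-0.0011  0.0016 -0.0826] dyaw -0.15
0 [0.001, -0.0002, 0.0413, 0.0, 0.0, 0.08]
1 [0.001, -0.0002, 0.0413, 0.0, 0.0, 0.08]
```

Emit:
servo_tool:
  motion:
    - [0.002,-0.001,0.035,0,0,0]
    - [0,0,0.035,0,0,0]
    - [0,0,0.005,0,0,0]
    - [0,0,0,0,0,0]
    - [0,0,0,0,0,0]

```text
t: 4.9
tcp_pos: [0.5602, 0.1854, 0.0139]
ee_rot: [1.651, 2.671, 0.003]
contact_force: [-0.4, -0.6, 1.3]
width: 0.995
grip_force: 0.0
```

Emit:
servo_tool:
  motion:
    - [0,0,0.006,0,0,0]
    - [0,0,0,0,0,0]
    - [0,0,0,0,0,0]

```text
t: 5.2
tcp_pos: [0.5595, 0.1849, 0.007]
ee_rot: [1.651, 2.672, 0.001]
contact_force: [0.1, 0.1, 0.3]
width: 1.0
grip_force: 0.0
```

Emit:
servo_tool:
  motion:
    - [0,0,0,0,0,0]
    - [0,0,0,0,0,0]
    - [0,0,0,0,0,0]
    - [0,0,0,0,0,0]
    - [0,0,0,0,0,0]
    - [0,0,0,0,0,0]
    - [0,0,0,0,0,0]
    - [0,0,0,0,0,0]
  grip: 0.3

```text
t: 6.0
tcp_pos: [0.5594, 0.1849, 0.0065]
ee_rot: [1.652, 2.672, 0.001]
contact_force: [1.1, 0.5, -0.3]
width: 0.485
grip_force: 30.0
```

```bash
python3 - <<'E'
from h import *
o=r.get_obs();print(o['contact_force'].round(2))
M=R.from_rotvec(o['ee_rot']).as_matrix()
# lift 0.19 in rows first
import h
class F: pass
q=o['tcp_pos']+np.array([0,0,.194]); oo=dict(o); oo['tcp_pos']=q
g=r.get_obs; 
class W:
    def get_obs(s): return oo
h.r=W(); plan([.5692,-.158,.205],-16.2)
E
```

```text
[ 1.05  0.49 -0.26]
pos [0.5594 0.1849 0.2005] yaw 26.56 z [ 4.e-04  3.e-04 -1.e+00] d [ 0.0098 -0.3429  0.0045] dyaw -42.76
0 [-0.0444, -0.0206, -0.0007, 0.0, 0.0, 6.11]
1 [-0.0464, -0.0158, -0.0007, 0.0, 0.0, 6.11]
2 [-0.0478, -0.0108, -0.0006, 0.0, 0.0, 6.11]
3 [-0.0487, -0.0056, -0.0006, 0.0, 0.0, 6.11]
4 [-0.049, -0.0004, -0.0006, 0.0, 0.0, 6.11]
5 [-0.0488, 0.0048, -0.0006, 0.0, 0.0, 6.11]
6 [-0.048, 0.01, -0.0006, 0.0, 0.0, 6.11]
```

Emit:
servo_tool:
  motion:
    - [0,0,-0.01,0,0,0]
    - [0,0,-0.02,0,0,0]
    - [0,0,-0.03,0,0,0]
    - [0,0,-0.04,0,0,0]
    - [0,0,-0.04,0,0,0]
    - [0,0,-0.03,0,0,0]
    - [0,0,-0.024,0,0,0]
    - [0,0,0,0,0,0]

```text
t: 6.8
tcp_pos: [0.5608, 0.1857, 0.2041]
ee_rot: [1.65, 2.669, 0.008]
contact_force: [1.1, 0.0, -2.2]
width: 0.483
grip_force: 30.0
```

Emit:
servo_tool:
  motion:
    - [-0.022,-0.011,0,0,0,3]
    - [-0.045,-0.018,0,0,0,6]
    - [-0.047,-0.013,0,0,0,6]
    - [-0.048,-0.008,0,0,0,6]
    - [-0.049,-0.003,0,0,0,6]
    - [-0.049,0.002,0,0,0,6]
    - [-0.042,0.006,0,0,0,6]
    - [-0.028,0.006,0,0,0,3.8]
    - [-0.005,0.001,0,0,0,0]
    - [0,0,0,0,0,0]

```text
t: 7.8
tcp_pos: [0.5668, -0.1607, 0.1989]
ee_rot: [-2.513, -1.882, 0.003]
contact_force: [-0.5, 0.6, -2.2]
width: 0.488
grip_force: 30.0
```

Emit:
servo_tool:
  motion:
    - [0,0,0,0,0,0]
    - [0,0,0,0,0,0]
    - [0,0,0,0,0,0]

```text
t: 8.1
tcp_pos: [0.5684, -0.1581, 0.2004]
ee_rot: [-2.51, -1.888, -0.001]
contact_force: [-0.0, -0.2, -2.0]
width: 0.488
grip_force: 30.0
```

```bash
python3 - <<'E'
from h import *
plan([.5692,-.158,.200],-16.2)
o=r.get_obs();print(o['t'],o['contact_force'].round(2),o['wrist_torque'].round(2),o['joint_pos'].round(2))
im=r.read_camera('wrist'); cv2.imwrite('pics/w4.png',im[:,:,::-1])
E
```

```text
pos [ 0.5684 -0.1581  0.2004] yaw -16.09 z [-1.e-04  7.e-04 -1.e+00] d [ 0.0008  0.0001 -0.0004] dyaw -0.11
0 [0.0003, 0.0008, 0.0004, 0.0, 0.0, 0.11]
8.1 [-0.03 -0.16 -2.03] [ 0.03 -0.05  0.03] [ 0.38  0.56 -0.25  1.69  0.16  0.91 -0.21]
```

View pics/w4.png

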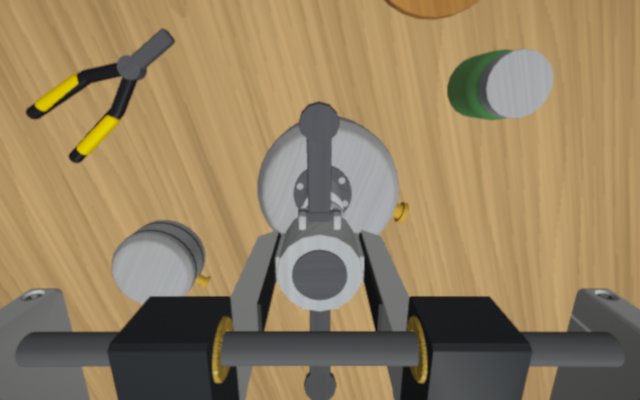

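The cap hangs level in the fingers, its top disc at (319,275), over the neck flange at (322,190). The small column difference fits the planned +0.8 mm shift along tool y.

Emit:
servo_tool:
  motion:
    - [0,0.001,0.008,0,0,0]
    - [0,0,0.008,0,0,0]
    - [0,0,0.003,0,0,0]
    - [0,0,0.002,0,0,0]
    - [0,0,0,0,0,0]

```text
t: 8.65
tcp_pos: [0.569, -0.1601, 0.179]
ee_rot: [-2.512, -1.885, 0.001]
contact_force: [0.1, 0.3, -2.4]
width: 0.488
grip_force: 30.0
```

Emit:
servo_tool:
  motion:
    - [0,0,0.001,0,0,0]
    - [0,0,0.001,0,0,0]
    - [0,0,0.001,0,0,0]
    - [0,0,0,0,0,0]

```text
t: 9.05
tcp_pos: [0.5691, -0.1601, 0.1764]
ee_rot: [-2.513, -1.885, 0.0]
contact_force: [-0.1, -0.8, -2.9]
width: 0.488
grip_force: 30.0
```

Emit:
servo_tool:
  motion:
    - [0.0015,0,0,0,0,0]
    - [0,0,0,0,0,0]
    - [0,0,0,0,0,0]

```text
t: 9.35
tcp_pos: [0.5697, -0.1585, 0.1765]
ee_rot: [2.513, 1.886, 0.0]
contact_force: [0.1, -0.1, -2.0]
width: 0.486
grip_force: 30.0
```

Emit:
servo_tool:
  motion:
    - [0,0,0.001,0,0,0]
    - [0,0,0.001,0,0,0]
    - [0,0,0,0,0,0]

```text
t: 9.65
tcp_pos: [0.5695, -0.1586, 0.1743]
ee_rot: [-2.513, -1.885, 0.0]
contact_force: [0.0, -0.3, -2.6]
width: 0.486
grip_force: 30.0
```

Emit:
servo_tool:
  motion:
    - [0,0,0.001,0,0,0]
    - [0,0,0.001,0,0,0]
    - [0,0,0,0,0,0]

```text
t: 9.95
tcp_pos: [0.5695, -0.1586, 0.1723]
ee_rot: [-2.513, -1.885, 0.0]
contact_force: [-0.1, -0.5, -2.8]
width: 0.487
grip_force: 30.0
```

Rim is already below the seal's top with no contact. Continue.

Emit:
servo_tool:
  motion:
    - [0,0,0.001,0,0,0]
    - [0,0,0.001,0,0,0]
    - [0,0,0,0,0,0]

```text
t: 10.25
tcp_pos: [0.5695, -0.1586, 0.1703]
ee_rot: [-2.513, -1.885, 0.0]
contact_force: [0.3, 0.1, -2.9]
width: 0.486
grip_force: 30.0
```

Emit:
servo_tool:
  motion:
    - [0,0,0.001,0,0,0]
    - [0,0,0.001,0,0,0]
    - [0,0,0,0,0,0]

```text
t: 10.55
tcp_pos: [0.5696, -0.1586, 0.1683]
ee_rot: [-2.513, -1.885, -0.0]
contact_force: [0.1, -0.5, -3.4]
width: 0.484
grip_force: 30.0
```

Emit:
servo_tool:
  motion:
    - [0,0,0.001,0,0,0]
    - [0,0,0.001,0,0,0]
    - [0,0,0,0,0,0]

```text
t: 10.85
tcp_pos: [0.5697, -0.1586, 0.1664]
ee_rot: [2.513, 1.885, 0.0]
contact_force: [-0.2, 0.0, -2.4]
width: 0.489
grip_force: 30.0
```

Emit:
servo_tool:
  motion:
    - [0,0,0.002,0,0,0]
    - [0,0,0.002,0,0,0]
    - [0,0,0.002,0,0,0]
    - [0,0,0,0,0,0]

```text
t: 11.25
tcp_pos: [0.5697, -0.1586, 0.1602]
ee_rot: [2.513, 1.886, 0.0]
contact_force: [0.8, -0.3, -4.0]
width: 0.491
grip_force: 30.0
```

Emit:
servo_tool:
  motion:
    - [0,0,0.002,0,0,0]
    - [0,0,0.002,0,0,0]
    - [0,0,0.002,0,0,0]
    - [0,0,0,0,0,0]

```text
t: 11.65
tcp_pos: [0.5697, -0.1586, 0.1542]
ee_rot: [-2.513, -1.886, -0.0]
contact_force: [1.7, 0.1, -3.6]
width: 0.49
grip_force: 30.0
```

Emit:
servo_tool:
  motion:
    - [0,0,0.002,0,0,0]
    - [0,0,0.002,0,0,0]
    - [0,0,0.001,0,0,0]
    - [0,0,0,0,0,0]

```text
t: 12.05
tcp_pos: [0.5697, -0.1586, 0.1493]
ee_rot: [2.513, 1.886, 0.0]
contact_force: [1.0, 0.1, -4.0]
width: 0.484
grip_force: 30.0
```

Emit:
servo_tool:
  motion:
    - [0,0.0005,0.001,0,0,0]
    - [0,0,0.001,0,0,0]
    - [0,0,0.001,0,0,0]
    - [0,0,0,0,0,0]

```text
t: 12.45
tcp_pos: [0.5698, -0.1588, 0.1462]
ee_rot: [-2.513, -1.885, 0.001]
contact_force: [0.2, 0.5, -3.0]
width: 0.482
grip_force: 30.0
```

Emit:
servo_tool:
  motion:
    - [0,0,0.001,0,0,0]
    - [0,0,0.001,0,0,0]
    - [0,0,0,0,0,0]

```text
t: 12.75
tcp_pos: [0.5699, -0.1588, 0.1443]
ee_rot: [-2.513, -1.885, 0.001]
contact_force: [-0.3, -0.6, -2.2]
width: 0.486
grip_force: 30.0
```

Emit:
servo_tool:
  motion:
    - [0,0,0.0005,0,0,0]
    - [0,0,0.0005,0,0,0]
    - [0,0,0,0,0,0]

```text
t: 13.05
tcp_pos: [0.57, -0.1588, 0.1434]
ee_rot: [-2.513, -1.885, 0.0]
contact_force: [-0.6, 0.9, -2.1]
width: 0.487
grip_force: 30.0
```

Emit:
servo_tool:
  motion:
    - [0,0,0.0005,0,0,0]
    - [0,0,0,0,0,0]

```text
t: 13.25
tcp_pos: [0.57, -0.1588, 0.143]
ee_rot: [2.513, 1.885, -0.0]
contact_force: [-0.7, -0.8, -2.0]
width: 0.485
grip_force: 30.0
```

Emit:
servo_tool:
  motion:
    - [0,0,0.0005,0,0,0]
    - [0,0,0.0005,0,0,0]
    - [0,0,0,0,0,0]

```text
t: 13.55
tcp_pos: [0.5701, -0.1588, 0.1423]
ee_rot: [2.513, 1.885, -0.0]
contact_force: [-1.4, -0.3, 1.5]
width: 0.486
grip_force: 30.0
```

Emit:
servo_tool:
  motion:
    - [0,0,0,0,0,0]
    - [0,0,0,0,0,0]
    - [0,0,0,0,0,0]
    - [0,0,0,0,0,0]
    - [0,0,0,0,0,0]
    - [0,0,0,0,0,0]
  grip: 1.0

```text
t: 14.15
tcp_pos: [0.5701, -0.1588, 0.1419]
ee_rot: [2.513, 1.885, 0.0]
contact_force: [-0.1, 0.0, -0.4]
width: 0.964
grip_force: 0.0
```

```bash
python3 - <<'E'
from h import *
o=r.get_obs();print(o['t'],o['tcp_pos'],o['contact_force'].round(2),o['width'])
a=r.read_camera('scene'); K=cam('scene')
im=r.read_camera('wrist')
A=cv2.resize(a[90:230,180:340],(400,350),interpolation=cv2.INTER_CUBIC); B=cv2.resize(im[50:400,120:520],(400,350))
cv2.imwrite('pics/w5.png',np.hstack([A,B])[:,:,::-1])
E
```

```text
14.15 [ 0.57012047 -0.15877178  0.14194015] [-0.1   0.03 -0.42] 0.9635182541294173
```

View pics/w5.png

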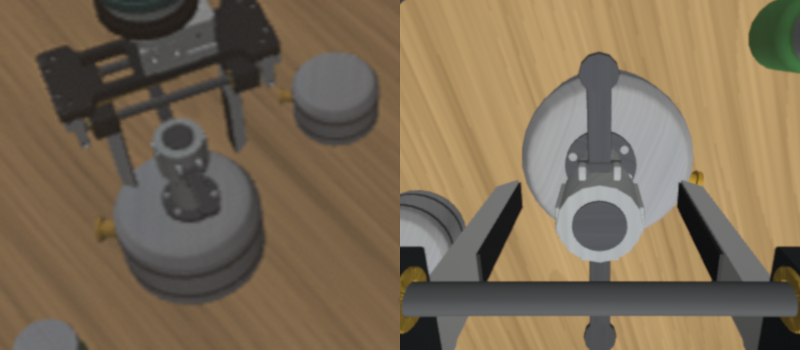

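The cap sits square on the neck and the fingers are clear of it. The arms are still up, with eyes at (598,70) and (600,335) in the right half of the picture.

Emit:
servo_tool:
  motion:
    - [0,0,-0.01,0,0,0]
    - [0,0,-0.02,0,0,0]
    - [0,0,-0.02,0,0,0]
    - [0,0,-0.02,0,0,0]
    - [0,0,-0.01,0,0,-6]
    - [0,0,0,0,0,-8]
    - [0,0,0,0,0,-8]
    - [0,0,0,0,0,-8]
    - [0,0,0,0,0,-8]
    - [0,0,0,0,0,-8]

```text
t: 15.25
tcp_pos: [0.5702, -0.1589, 0.2229]
ee_rot: [1.568, 2.721, 0.0]
contact_force: [0.6, -0.6, 0.0]
width: 0.998
grip_force: 0.0
```

Emit:
servo_tool:
  motion:
    - [0,0,0,0,0,-8]
    - [0,0,0,0,0,-8]
    - [0,0,0,0,0,-8]
    - [0,0,0,0,0,-8]
    - [0,0,0,0,0,-8]
    - [0,0,0,0,0,-4]
    - [0,0,0,0,0,0]
    - [0,0,0,0,0,0]
    - [0,0,0,0,0,0]

```text
t: 16.15
tcp_pos: [0.5702, -0.1589, 0.2223]
ee_rot: [0.446, 3.109, -0.001]
contact_force: [0.9, 1.2, 1.1]
width: 1.002
grip_force: 0.0
```

```bash
python3 - <<'E'
from h import *
o=r.get_obs();print(o['t'],o['tcp_pos'],o['contact_force'].round(2),o['width'],o['joint_pos'].round(2)); C=cam('wrist')
im=r.read_camera('wrist'); cv2.imwrite('pics/w6.png',im[:,:,::-1])
P={}
for th,z in [('cap_center',.1555),('cam_left_tip',.170),('cam_right_tip',.17)]:
    for d in r.spot_point(th,'wrist')[:2]: P.setdefault(th,at('wrist',d['uv'],z,C)); print(th,d,at('wrist',d['uv'],z,C).round(4))
v=P['cam_left_tip']-P['cam_right_tip'];print(np.degrees(np.arctan2(v[1],v[0])))
plan([.5701,-.1588,.195],74)
E
```

```text
16.15 [ 0.57017468 -0.15888732  0.22230398] [0.89 1.18 1.08] 1.001679550984446 [ 0.64  0.6  -0.67  1.65  0.42  1.04  1.12]
cap_center {'uv': [316.9, 209.6], 'score': 0.79} [ 0.5704 -0.16    0.1555]
cam_left_tip {'uv': [418.3, 213.5], 'score': 0.74} [ 0.5898 -0.0865  0.17  ]
cam_left_tip {'uv': [388.0, 286.3], 'score': 0.72} [ 0.6441 -0.1221  0.17  ]
cam_right_tip {'uv': [216.9, 215.8], 'score': 0.61} [ 0.5493 -0.2318  0.17  ]
74.4331573552994
pos [ 0.5701 -0.1587  0.2221] yaw 73.74 z [ 1.e-04 -2.e-04 -1.e+00] d [-0.     -0.0001 -0.0271] dyaw 0.26
0 [0.0, -0.0001, 0.0271, 0.0, 0.0, -0.26]
```

View pics/w6.png

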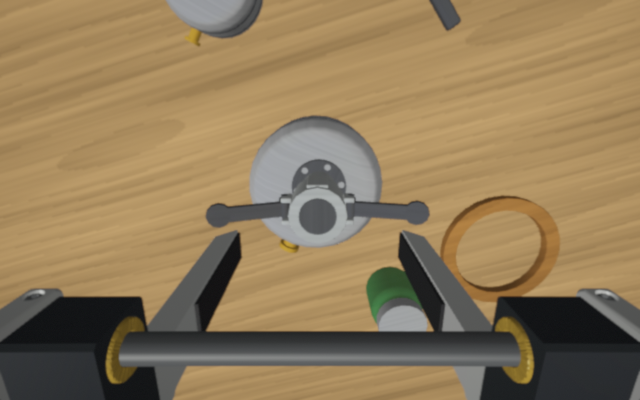

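The wrist view shows the arms in line with the fingers: eyes at (218,215) and (418,212), cap at (317,212), all level and symmetric.

Emit:
servo_tool:
  motion:
    - [0,0,0.015,0,0,0]
    - [0,0,0.015,0,0,0]
    - [0,0,0.01,0,0,0]
    - [0,0,0.004,0,0,0]
    - [0,0,0,0,0,0]
  grip: 0.98

```text
t: 16.85
tcp_pos: [0.5699, -0.1587, 0.1776]
ee_rot: [-0.444, -3.109, -0.0]
contact_force: [-0.2, -0.3, 0.3]
width: 0.981
grip_force: 0.0
```

Emit:
servo_tool:
  motion:
    - [0,0,0.002,0,0,0]
    - [0,0,0.002,0,0,0]
    - [0,0,0.002,0,0,0]
    - [0,0,0.002,0,0,0]
    - [0,0,0.002,0,0,0]

```text
t: 17.35
tcp_pos: [0.5701, -0.1588, 0.1679]
ee_rot: [0.444, 3.11, -0.0]
contact_force: [-0.2, 1.0, -0.4]
width: 0.982
grip_force: 0.0
```

Emit:
servo_tool:
  motion:
    - [0,0,0.002,0,0,0]
    - [0,0,0.002,0,0,0]
    - [0,0,0.002,0,0,0]
    - [0,0,0.002,0,0,0]

```text
t: 17.75
tcp_pos: [0.5704, -0.1587, 0.161]
ee_rot: [0.444, 3.109, -0.001]
contact_force: [-3.2, 0.2, 9.6]
width: 0.984
grip_force: 4.4
```

Emit:
servo_tool:
  motion:
    - [0,0,0.002,0,0,0]
    - [0,0,0.002,0,0,0]

```text
t: 17.95
tcp_pos: [0.5706, -0.1588, 0.1573]
ee_rot: [0.443, 3.109, -0.001]
contact_force: [-2.0, -0.2, 10.0]
width: 0.981
grip_force: 4.9
```

Emit:
servo_tool:
  motion:
    - [0,0,0.002,0,0,0]
    - [0,0,0.002,0,0,0]
    - [0,0,0.002,0,0,0]

```text
t: 18.25
tcp_pos: [0.5707, -0.159, 0.1513]
ee_rot: [0.444, 3.108, -0.001]
contact_force: [-2.3, -0.7, 9.1]
width: 0.982
grip_force: 4.5
```

Emit:
servo_tool:
  motion:
    - [0,0,0.002,0,0,0]
    - [0,0,0.002,0,0,0]
    - [0,0,0.002,0,0,0]
    - [0,0,0.002,0,0,0]

```text
t: 18.65
tcp_pos: [0.5714, -0.1588, 0.1436]
ee_rot: [0.443, 3.107, -0.001]
contact_force: [-1.1, 0.9, 9.7]
width: 0.981
grip_force: 4.0
```

Emit:
servo_tool:
  motion:
    - [0,0,0.002,0,0,0]
    - [0,0,0.002,0,0,0]
    - [0,0,0.002,0,0,0]
    - [0,0,0.002,0,0,0]

```text
t: 19.05
tcp_pos: [0.5717, -0.159, 0.1355]
ee_rot: [0.443, 3.106, -0.001]
contact_force: [-0.3, -1.6, 9.1]
width: 0.98
grip_force: 3.3
```

Emit:
servo_tool:
  motion:
    - [0,0,0.002,0,0,0]
    - [0,0,0.002,0,0,0]
    - [0,0,0.002,0,0,0]
    - [0,0,0.002,0,0,0]
    - [0,0,0.002,0,0,0]

```text
t: 19.55
tcp_pos: [0.5714, -0.159, 0.125]
ee_rot: [0.443, 3.107, -0.0]
contact_force: [-0.6, -1.0, 5.6]
width: 0.981
grip_force: 2.6
```

Emit:
servo_tool:
  motion:
    - [0,0,0.001,0,0,0]
    - [0,0,0.001,0,0,0]
  grip: 0.92

```text
t: 19.75
tcp_pos: [0.5713, -0.1589, 0.1228]
ee_rot: [0.443, 3.108, -0.0]
contact_force: [0.2, -0.1, 5.2]
width: 0.922
grip_force: 2.5
```

Emit:
servo_tool:
  motion:
    - [0,0,0.001,0,0,0]
    - [0,0,0,0,0,0]
  grip: 0.86

```text
t: 19.95
tcp_pos: [0.5712, -0.1588, 0.1215]
ee_rot: [0.443, 3.108, 0.0]
contact_force: [1.3, -0.5, 4.0]
width: 0.867
grip_force: 2.5
```

Emit:
servo_tool:
  motion:
    - [0,0,0.001,0,0,0]
    - [0,0,0,0,0,0]
  grip: 0.8

```text
t: 20.15
tcp_pos: [0.5707, -0.1589, 0.1202]
ee_rot: [0.444, 3.109, -0.0]
contact_force: [2.0, -0.6, 3.8]
width: 0.802
grip_force: 2.5
```

Emit:
servo_tool:
  motion:
    - [0,0,0,0,0,0]
    - [0,0,0,0,0,0]
  grip: 0.76

```text
t: 20.35
tcp_pos: [0.5702, -0.1588, 0.1199]
ee_rot: [0.444, 3.11, 0.0]
contact_force: [1.6, -0.3, 3.5]
width: 0.763
grip_force: 2.6
```

Emit:
servo_tool:
  motion:
    - [0,0,0,0,0,0]
    - [0,0,0,0,0,0]
  grip: 0.72

```text
t: 20.55
tcp_pos: [0.5698, -0.1591, 0.1196]
ee_rot: [-0.444, -3.11, 0.0]
contact_force: [1.2, -1.6, 0.7]
width: 0.717
grip_force: 3.3
```

Emit:
servo_tool:
  motion:
    - [0,0,0,0,0,0]
    - [0,0,0,0,0,0]
  grip: 0.69

```text
t: 20.75
tcp_pos: [0.5695, -0.159, 0.1191]
ee_rot: [-0.444, -3.109, -0.0]
contact_force: [2.5, -1.2, -4.1]
width: 0.694
grip_force: 4.6
```

Emit:
servo_tool:
  motion:
    - [0,0,0,0,0,0]
    - [0,0,0,0,0,0]
  grip: 0.67

```text
t: 20.95
tcp_pos: [0.5693, -0.1589, 0.1192]
ee_rot: [-0.444, -3.108, 0.0]
contact_force: [1.6, -0.9, -5.6]
width: 0.673
grip_force: 5.3
```

Emit:
servo_tool:
  motion:
    - [0,0,0.001,0,0,0]
    - [0,0,0,0,0,0]
  grip: 0.65

```text
t: 21.15
tcp_pos: [0.5696, -0.1589, 0.1187]
ee_rot: [-0.444, -3.109, 0.0]
contact_force: [1.7, -2.0, -6.4]
width: 0.651
grip_force: 5.3
```

Emit:
servo_tool:
  motion:
    - [0,0,0,0,0,0]
    - [0,0,0,0,0,0]
  grip: 0.635

```text
t: 21.35
tcp_pos: [0.5695, -0.1589, 0.1185]
ee_rot: [-0.444, -3.109, 0.0]
contact_force: [1.0, -2.9, -8.4]
width: 0.636
grip_force: 6.3
```

Emit:
servo_tool:
  motion:
    - [0,0,0,0,0,0]
    - [0,0,0,0,0,0]
  grip: 0.62

```text
t: 21.55
tcp_pos: [0.5693, -0.1593, 0.1184]
ee_rot: [-0.444, -3.108, 0.001]
contact_force: [0.4, -3.3, -10.0]
width: 0.622
grip_force: 7.9
```

Emit:
servo_tool:
  motion:
    - [0,0,0.001,0,0,0]
    - [0,0,0.001,0,0,0]
  grip: 0.61

```text
t: 21.75
tcp_pos: [0.5699, -0.16, 0.1178]
ee_rot: [0.445, 3.11, -0.003]
contact_force: [-2.1, -4.5, 4.6]
width: 0.612
grip_force: 7.0
```

Emit:
servo_tool:
  motion:
    - [0,0,0.0005,0,0,0]
    - [0,0,0,0,0,0]
  grip: 0.602

```text
t: 21.95
tcp_pos: [0.5699, -0.1603, 0.1177]
ee_rot: [0.445, 3.11, -0.004]
contact_force: [-2.5, -4.8, 3.0]
width: 0.604
grip_force: 10.2
```

Emit:
servo_tool:
  motion:
    - [0,0,0,0,0,0]
    - [0,0,0,0,0,0]
  grip: 0.597

```text
t: 22.15
tcp_pos: [0.5699, -0.1603, 0.1177]
ee_rot: [0.445, 3.11, -0.004]
contact_force: [-2.6, -5.7, 1.8]
width: 0.603
grip_force: 18.7
```

Emit:
servo_tool:
  motion:
    - [0,0,0,0,0,0]
    - [0,0,0,0,0,0]
  grip: 0.592

```text
t: 22.35
tcp_pos: [0.5699, -0.1603, 0.1176]
ee_rot: [0.445, 3.11, -0.004]
contact_force: [-2.4, -5.3, 1.7]
width: 0.599
grip_force: 27.1
```

Emit:
servo_tool:
  motion:
    - [0,0,0,0,0,0]
    - [0,0,0,0,0,0]
    - [0,0,0,0,0,0]
  grip: 0.66

```text
t: 22.65
tcp_pos: [0.5709, -0.1579, 0.1172]
ee_rot: [0.442, 3.109, 0.001]
contact_force: [-0.5, -0.3, 1.8]
width: 0.66
grip_force: 0.6
```

Emit:
servo_tool:
  motion:
    - [0,0,0,0,0,0]
    - [0,0,0,0,0,0]
    - [0,0,0,0,0,0]
    - [0,0,0,0,0,0]
    - [0,0,0,0,0,0]
  grip: 0.98

```text
t: 23.15
tcp_pos: [0.5701, -0.1586, 0.1164]
ee_rot: [0.443, 3.11, 0.0]
contact_force: [-0.4, -0.0, -0.3]
width: 0.977
grip_force: 0.0
```

Emit:
servo_tool:
  motion:
    - [0,0,-0.02,0,0,0]
    - [0,0,-0.03,0,0,0]
    - [0,0,-0.03,0,0,0]
    - [0,0,-0.03,0,0,0]
    - [0,0,0,0,0,0]
    - [0,0,0,0,0,0]
    - [0,0,0,0,0,0]

```text
t: 23.85
tcp_pos: [0.5691, -0.1589, 0.2253]
ee_rot: [-0.443, -3.108, 0.0]
contact_force: [-0.4, 0.1, -1.0]
width: 0.978
grip_force: 0.0
```

```bash
python3 - <<'E'
from h import *
o=r.get_obs();print(o['t'],o['tcp_pos'],o['contact_force'].round(2)); C=cam('wrist')
a=r.read_camera('scene')
im=r.read_camera('wrist')
A=cv2.resize(a[110:222,190:318],(400,350),interpolation=cv2.INTER_CUBIC); B=cv2.resize(im[110:285,220:420],(400,350),interpolation=cv2.INTER_CUBIC)
cv2.imwrite('pics/w7.png',np.hstack([A,B])[:,:,::-1])
for th,z in [('cap_center',.1525),('cam_left_tip',.104),('cam_right_tip',.104)]:
    for d in r.spot_point(th,'wrist')[:2]: print(th,d,at('wrist',d['uv'],z,C).round(4))
E
```

```text
23.85 [ 0.56914772 -0.158913    0.22525593] [-0.37  0.14 -1.05]
cap_center {'uv': [315.8, 205.4], 'score': 0.76} [ 0.5675 -0.1604  0.1525]
cam_left_tip {'uv': [347.6, 191.4], 'score': 0.68} [ 0.5779 -0.1325  0.104 ]
cam_right_tip {'uv': [290.7, 188.9], 'score': 0.49} [ 0.5604 -0.1838  0.104 ]
```

View pics/w7.png

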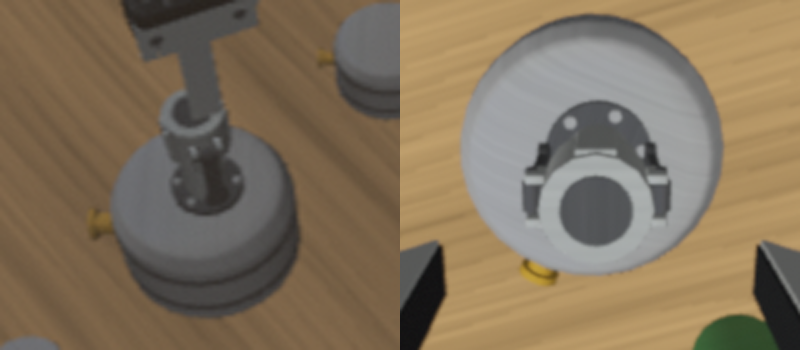

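Both arms hang straight down beside the neck, eyes at (543,155) and (651,155) in the right half, symmetric about the cap at (597,210). The squeeze stalled at 57 mm over the arms, which is their shut size, so both are home.

```bash
python3 -c "
from cell import r
print(r.finish_job())"
```

```text
the job is handed in; nothing more can be done
None
```

The cap is fitted level on the neck with both cam arms fully home, and the job is handed in after about 24 s, but the last squeeze on the arms briefly read 27 N, over the 25 N limit.

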